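Switch the bead feeder to its other chute

TASK

The dark seesaw gate of the bead feeder is tipped towards one of its two chutes: press its raised end down so that it rocks over its pivot and stays tipped towards the other chute. Then push both wooden beads along the ledge and off its end onto the gate, so that they roll by themselves down that other chute into its pocket. Only press and push: never lift a bead, do not help a bead down the chute by hand, and leave the jar, the pot and the wooden block where they stand.

Things in the scene. Friction and masses are not known exactly. Their poses are not given: they have to be found in the camera images.
- feeder: The fixed bead feeder on a 90 x 600 mm plywood plank. Origin: underside centre of the plank, on the table; x points away from the robot at yaw 0, y along the plank to the left chute, z up. The gate's pivot runs along x, 90 mm above the origin. Plank, chutes and gate are centred on x = 0; a steel ledge on a post stands on the far (+x) side. Entries below use this frame.
- ledge_end (a point): Feeding end of the ledge, floor top, at x = 26, y = 0, z = 140 mm, just over the middle of the gate; beads drop about 27 mm here onto the gate. The ledge is an open-ended channel along x from here to ledge_rear, 40 mm wide inside; its side walls (5 mm thick) rise only 8 mm above the floor. Three cross ribs 2.5 mm high (x = 34, 70, 106 mm) keep the beads from rolling.
- ledge_rear (a point): Rear end of the ledge, floor top, at x = 122, y = 0, z = 140 mm. It is open; beyond it is free space for fingers to come down behind the rear bead and push towards -x.
- gate (a joint): Tilt of the seesaw gate, rad, -0.2 to +0.2. Positive: left (+y) end up, beads run to the right (-y) chute; negative: right end up, beads run left. Top-heavy (a steel weight on its backstop), without spring or friction, it always falls to one stop or the other; under 1 N on the raised tab rocks it past level, then it falls over by itself. It starts on either stop (or reaches it within the first half second).
- tab_left (a point): Top centre of the left press tab, a flat wing 55 (x) x 50 (y) x 6 mm on the near side of the gate, at x = -55, y = 85 mm; its top is at z = 130 mm when raised and 96 mm when down. The gate is a dark wooden trough 220 mm long (y), 44 mm wide inside, walls 12 mm (far) and 18 mm (near) high, with an 80 mm long weighted backstop amid the near wall, top at z = 158 mm.
- tab_right (a point): The same for the right press tab, at y = -85 mm.
- bead_front: Wooden ball 34 mm in diameter, 12 to 21 g, loose on the ledge, the one nearer the gate. Origin at its centre; starts about x = 52, y = 0, z = 157 mm.
- bead_rear: The same ball behind it on the ledge, about x = 91 mm; pushed towards -x it pushes the front one along before it. Once its centre is past x = 30 mm it drops onto the gate.
- pocket_left (a point): Floor of the left pocket, y = 245, z = 30 mm. The aluminium chute (56 mm wide inside) runs down from under the gate's end (y = 92, z = 78 mm) to y = 200, z = 32 mm, and into the pocket, which reaches to y = 290 mm, walls up to z = 62 mm.
- pocket_right (a point): The same for the right pocket and chute, y = -245 mm.
- jar: Bystander: closed amber jar, 52 mm across, 75 mm high; origin under its centre.
- pot: Bystander: white cup-shaped pot without handle, 64 mm across, 70 mm high; origin under its centre.
- block: Bystander: wooden block 60 x 45 x 40 mm; origin under its centre.
Things that resemble listed ones, but are neither listed nor needed, are in the scene too. Leave any purple look-alike of the bead_rear alone.

How it is judged:
On the way, in this order (a step that is already met when the one before it is completed fails the run):
1. the gate is rocked over to its other stop while both beads still lie on the ledge ((value of joint gate below -0.15 rad or value of joint gate above 0.15 rad) and distance of tab_left from where it was at the start of the episode above 0.0176 m and height (world z) of each of bead_front, bead_rear above 0.15 m), for 0.2 s.
2. both beads have rolled into the pocket of the other chute (((value of joint gate below -0.15 rad and distance of tab_left from where it was at the start of the episode above 0.0176 m and y of each of bead_front, bead_rear in the frame of feeder above 0.19 m and height (world z) of each of bead_front, bead_rear below 0.07 m) or (value of joint gate above 0.15 rad and distance of tab_left from where it was at the start of the episode above 0.0176 m and y of each of bead_front, bead_rear in the frame of feeder below -0.19 m and height (world z) of each of bead_front, bead_rear below 0.07 m)) and x of bead_front in the frame of feeder between -0.035 and 0.035 m and height (world z) of each of bead_front, bead_rear above 0.03 m and x of bead_rear in the frame of feeder between -0.035 and 0.035 m), for 0.2 s.
At the end, for the whole second after the job is handed in: The gate rests on the stop opposite to where it started (beyond 0.15 rad), and both beads lie in the pocket of the chute it now feeds (centre more than 190 mm from the feeder's middle along its plank and 30 to 70 mm above the table) (all of step 2); the robot touches nothing.
It fails at once if a bead is lifted (centre more than 25 mm above where it rests on the ledge) (height (world z) of any of bead_front, bead_rear above 0.182 m).
It fails at once if the fingers touch a bead that is on its way down a chute (over 60 mm to either side of the feeder's middle) ((contact force between the fingers and bead_front above 0.2 N and (y of bead_front in the frame of feeder above 0.06 m or y of bead_front in the frame of feeder below -0.06 m)) or (contact force between the fingers and bead_rear above 0.2 N and (y of bead_rear in the frame of feeder above 0.06 m or y of bead_rear in the frame of feeder below -0.06 m))).
It fails at once if a bystander is moved by more than 20 mm (distance of any of jar, pot, block from where it was at the start of the episode above 0.02 m).
It also fails if it takes over 54 s, if anything falls off the work surface, if the arm or the gripper's body presses on something with over 40 N, if the wrist force passes 120 N, or if a joint passes its speed limit or range.

ROBOT

A 7-joint arm with a two-finger parallel gripper is mounted at the origin on the work surface. World frame = base frame: x ahead of the robot, y to its left, z up, the work surface at z = 0. Lengths are in m, angles in rad, forces in N, time in s.
With the tool pointing down it reaches from about 0.425 to 0.925 m from the base axis. Payload 6.8 kg.
Tool frame: the origin (TCP) lies on the centre line of the jaws, within the pads' length; the fingertips stand 11 mm ahead of it and the grasp point (between the pads) lies 8 mm behind it; z points along the fingers, y is the direction in which the jaws open and shut (so a half turn about z gives the same grasp; the last joint's range is limited). The gripper opens to 85 mm and grips with 20 to 120 N. Pads are 22 mm wide; open, the fingers measure 114 mm over their backs; the gripper's body (76 mm by 85 mm) begins 54 mm behind the grasp point. The pads swing forward as they close: fully open they stand 13 mm farther back than shut.
Start: joints at [-1.385, 0.477, 0.022, 1.555, -0.011, 1.109, -0.083], TCP at [0.195, 0.646, 0.242] pointing down, gripper open.
Joint ranges: [-2.96, 2.96], [-0.34, 2.1], [-1.41, 1.46], [0.24, 2.44], [-1.37, 4.51], [0.17, 1.92], [-2.96, 2.96]. Speed limits (rad/s): [2.39, 2.39, 3.14, 3.14, 3.14, 3.14, 3.14].

INTERFACE

Orientations are given as a rotation vector (axis times angle).
In Python, from bench import r gives the robot as it stands.
- The arm moves only by the tool send_rows, never from a script. Its argument "deltas" is a list of rows, each a list of 7 numbers: the opening, from 0 (shut) to 1 (fully open), then the shift along the tool's x, y, z as a fraction of full scale, then the turn, a rotation vector about the tool's x, y, z as a fraction of full scale. In form: [[hand, x, y, z, ax, ay, az], ...]. A call has 1 to 20 rows; each row is the pose to reach, as a shift and turn from the pose commanded when the call began, along the tool's axes at that moment, turning the shorter way round; what a row does not reach only later rows make up. Full scale, the value 1, is 150 mm for a shift and 180 degrees for a turn. A row lasts 1/12 s, in which the tool goes at most 41.7 mm and 7.16 degrees, less where a joint would pass 70% of its speed; a pose out of reach is approached as far as the arm can. A call with a number of a shift or a turn outside -1 to 1 is refused whole. A call with a gripper value outside its range is refused whole. The fingers move at their own pace and stop on an object; "squeeze" is the grip in N (left out, the last holds). Time passes only in rows, so rows that repeat a pose let the fingers close. It gives the time, the measured TCP pose, the force and the opening at its end, in the units of the state.
- r.get_obs(): the state, without advancing time (a new reading comes with each control period).
- r.grab_frame(name): name is "side" or "top" or "wrist"; returns a dict with "pixels" (384x512x3 uint8, red, green, blue), "camera_matrix" (3x3 intrinsics, pixels), "dist_coeffs" ([k1, k2, p1, p2, k3] as OpenCV has them; the pictures are not rectified), "rvec" (rotation vector, rad) and "tvec" (3), from world to camera coordinates, as OpenCV has them. Camera axes: x right, y down, z forward; pixel columns grow to the right and rows downward; lengths in m; the calibration is good to about 2 mm. A picture is of the moment at which its call begins. There is no depth.
- r.hand_in(): hands the job in, once; it reports no verdict.
The state is a dict: "clock": time; "joints": joint angles; "qvel": joint speeds; "tau": joint torques, N m; "tcp_pos": TCP position; "orientation": TCP orientation; "contact_force": force on the tool from outside, world axes, zero at the start; "moment": the same for the moment, N m; "grip_width": finger opening in m.
Only numpy, scipy, OpenCV 4.12 (cv2) and the standard library are available. Lean on these libraries where they do the work, as an engineer would, in place of code of your own. Each camera call takes 0.05 s, during which the arm holds its last target. There are 200 camera calls.

## Working session

There is one attempt and no reset: what is moved stays moved. The work goes in short steps, Python scripts to look and compute and a tool call to move; the robot and the scene stay as the last step left them, time stands still between calls to the robot, and variables do not carry over. Pictures are saved under pics/ and viewed, about 8 in all and at most 12, crops included, and the job is handed in when it is done.

Besides the shell and the picture viewer there is one more tool, called as name([rows], argument=value, ...), one row to a line, values as JSON. send_rows: Moves the arm, as the interface text tells. Shift numbers are shares of 150 mm and turn numbers shares of 180 degrees, none past 1 either way. Its arguments: {"type":"object","properties":{"deltas":{"type":"array","items":{"type":"array","items":{"type":"number"}}},"squeeze":{"type":"number"}},"required":["deltas"]}

```bash
mkdir -p pics; ls
python3 - <<'E'
from bench import r
import cv2,pickle
for n in("top","side"):
    f=r.grab_frame(n);pickle.dump(f,open(f"{n}0.pkl","wb"))
    cv2.imwrite(f"pics/{n}0.png",f["pixels"][:,:,::-1])
o=r.get_obs();print(o["clock"],o["tcp_pos"],o["orientation"],o["contact_force"],o["grip_width"])
E
```

```text
pics
0.1 [0.19532643 0.64558344 0.24142116] [-4.59800228e-01 -3.10762173e+00  2.55933356e-03] [-0.42860808 -0.52450601 -0.05432443] 0.08552158058831509
```

View pics/top0.png

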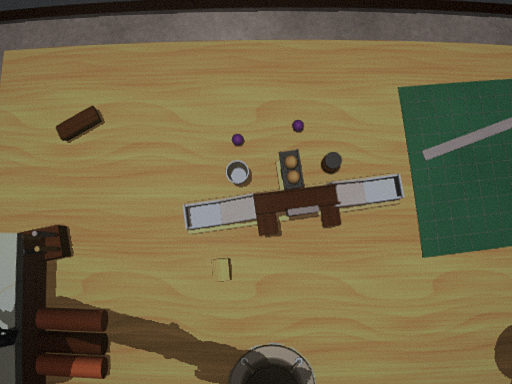

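View pics/side0.png

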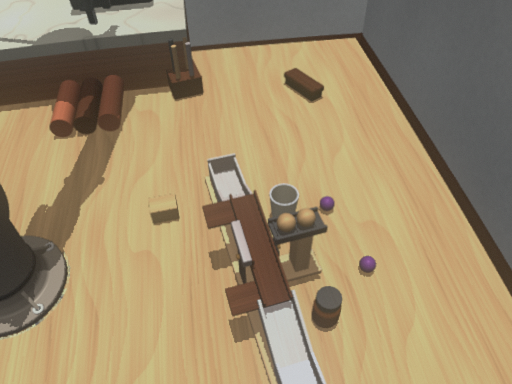

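```bash
cat > h.py <<'E'
import cv2,numpy as np,pickle
def ray(f,uv):
    R,_=cv2.Rodrigues(np.array(f["rvec"],float));t=np.array(f["tvec"],float).ravel()
    p=cv2.undistortPoints(np.array(uv,float).reshape(-1,1,2),np.array(f["camera_matrix"]),np.array(f["dist_coeffs"])).reshape(-1,2)
    d=np.c_[p,np.ones(len(p))]@R
    return -R.T@t,d
def plane(f,uv,z):
    c,d=ray(f,uv);return c+d*((z-c[2])/d[:,2])[:,None]
def tri(f,a,g,b):
    c1,d1=ray(f,a);c2,d2=ray(g,b);o=[]
    for u,v in zip(d1,d2):
        s=np.linalg.lstsq(np.c_[u,-v],c2-c1,rcond=None)[0];p,q=c1+s[0]*u,c2+s[1]*v
        o.append(np.r_[(p+q)/2,np.linalg.norm(p-q)])
    return np.array(o)
def proj(f,P):
    return cv2.projectPoints(np.array(P,float).reshape(-1,1,3),np.array(f["rvec"],float),np.array(f["tvec"],float),np.array(f["camera_matrix"]),np.array(f["dist_coeffs"]))[0].reshape(-1,2)
def load(n):return pickle.load(open(n+".pkl","rb"))
E
python3 - <<'E'
from h import *
np.set_printoptions(precision=4,suppress=True)
for n,(x0,y0,x1,y1) in(("top0",(275,145,310,190)),("side0",(265,195,325,240))):
    f=load(n);im=f["pixels"];hsv=cv2.cvtColor(im,cv2.COLOR_RGB2HSV)
    print(n,[im[y,x] for x,y in(((291,161),(293,177)) if n=="top0" else ((286,223),(306,218)))])
    m=cv2.inRange(hsv,(5,110,90),(22,255,255));k=np.zeros_like(m);k[y0:y1,x0:x1]=m[y0:y1,x0:x1]
    N,l,s,c=cv2.connectedComponentsWithStats(k)
    print([(s[i],c[i]) for i in range(1,N) if s[i,4]>20])
for n,b in(("top0",(175,140,415,250)),("side0",(190,140,350,384))):
    im=load(n)["pixels"][b[1]:b[3],b[0]:b[2]]
    s=3.3 if n=="top0" else 2.4
    cv2.imwrite(f"pics/{n}c.png",cv2.convertScaleAbs(cv2.resize(im[:,:,::-1],None,fx=s,fy=s,interpolation=cv2.INTER_CUBIC),alpha=1.4))
E
```

```text
top0 [array([148, 126,  77], dtype=uint8), array([147, 123,  76], dtype=uint8)]
[(array([275, 145,  35,   7, 184], dtype=int32), array([293.1467, 147.337 ])), (array([285, 156,  12,  11, 108], dtype=int32), array([290.6759, 161.0833])), (array([275, 159,   5,  31,  88], dtype=int32), array([276.3636, 175.5455])), (array([300, 158,  10,  27, 204], dtype=int32), array([305.5196, 169.7157])), (array([288, 171,  11,  11, 108], dtype=int32), array([292.9815, 176.0093]))]
side0 [array([176, 143, 102], dtype=uint8), array([175, 142, 102], dtype=uint8)]
[(array([265, 230,   4,  10,  23], dtype=int32), array([265.913 , 235.7826]))]
```

View pics/top0c.png

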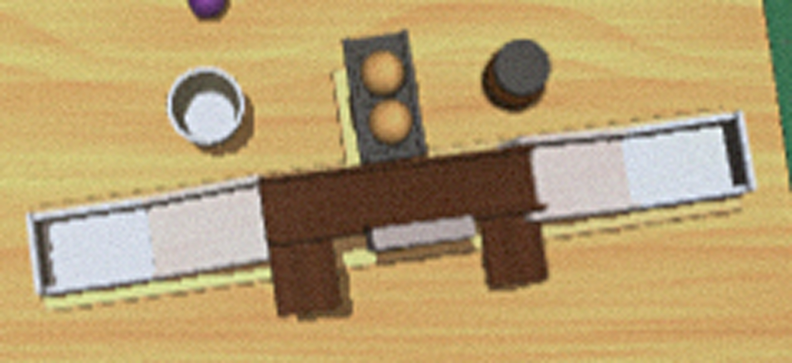

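View pics/side0c.png

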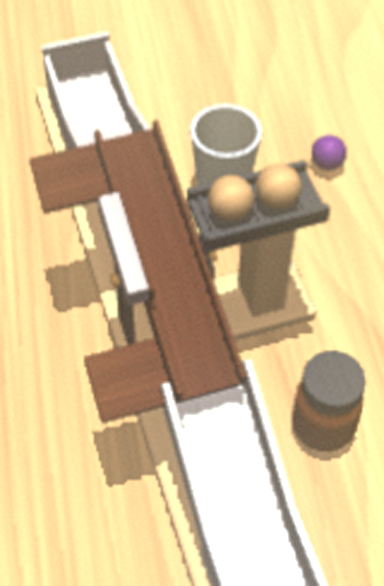

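Run:
```python
from h import *
np.set_printoptions(precision=4,suppress=True)
T,S=load("top0"),load("side0")
t=lambda l:np.array(l,float)/3.3+[175,140]-.35
s=lambda l:np.array(l,float)/2.4+[190,140]-.3
B=tri(T,t([(390,122),(383,72)]),S,s([(232,199),(278,188)]));print("beads F,R",B)
print("beads plane",plane(T,t([(390,122),(383,72)]),.157))
C=plane(T,t([(30,215),(42,294),(740,113),(752,188)]),.062);print("pocket corners",C)
L=tri(T,t([(279,316),(341,309)]),S,s([(32,162),(43,208)]));R=tri(T,t([(490,289),(548,280)]),S,s([(86,356),(103,418)]))
print("tab near corners L",L,"R",R)
l=C[:2].mean(0);q=C[2:].mean(0);d=l-q;yaw=np.arctan2(-d[0],d[1]);o=(l+q)/2
print("len",np.linalg.norm(d),"yaw",yaw,"origin",o)
ex=np.array([np.cos(yaw),np.sin(yaw),0]);ey=np.array([-np.sin(yaw),np.cos(yaw),0])
for b in list(B)+list(L)+list(R):print("feeder frame",(b[:3]-[o[0],o[1],0])@ex,(b[:3]-[o[0],o[1],0])@ey,b[2])
print("by: pot,block,jar",plane(T,[(238,172)],.07),plane(T,[(222,269)],.04),plane(T,[(332,161)],.075))
```

```text
beads F,R [[ 0.5576 -0.0539  0.1569  0.0012]
 [ 0.5946 -0.049   0.1566  0.0035]]
beads plane [[ 0.5581 -0.0539  0.157 ]
 [ 0.5962 -0.0491  0.157 ]]
pocket corners [[ 0.4978  0.2334  0.062 ]
 [ 0.4336  0.2225  0.062 ]
 [ 0.5799 -0.3489  0.062 ]
 [ 0.5178 -0.3564  0.062 ]]
tab near corners L [[ 0.4138  0.0299  0.1297  0.0008]
 [ 0.4188 -0.0171  0.129   0.0012]] R [[ 0.4359 -0.134   0.1006  0.0012]
 [ 0.4425 -0.1807  0.0938  0.0003]]
len 0.586547495512715 yaw 0.14216218635033137 origin [ 0.5073 -0.0623  0.062 ]
feeder frame 0.05099012453633843 0.0012813865120074024 0.15691485505476127
feeder frame 0.088314224892977 0.000873551742857635 0.1565602588577209
feeder frame -0.07942470863414787 0.10455267734271072 0.1297222085869979
feeder frame -0.08113501848969516 0.057332647267309036 0.12895654373231852
feeder frame -0.08081139595487098 -0.06080813426587525 0.10062639379418964
feeder frame -0.08088027269137281 -0.10799824661828594 0.09379167973843455
by: pot,block,jar [[0.585 0.087 0.07 ]] [[0.3262 0.1312 0.04  ]] [[ 0.613  -0.1647  0.075 ]]
```

```bash
cat > m.py <<'E'
# usage: m.py x y z(tcp) in feeder frame mm -> shifts/turn fractions
import sys,numpy as np
from scipy.spatial.transform import Rotation as Ro
from bench import r
np.set_printoptions(precision=3,suppress=True)
o=r.get_obs();p=np.array(o["tcp_pos"]);R=Ro.from_rotvec(o["orientation"])
a=.142;ex=np.array([np.cos(a),np.sin(a),0]);ey=np.array([-np.sin(a),np.cos(a),0]);ez=np.array([0,0,1.])
O=np.array([.507,-.0625,0])
D=Ro.from_matrix(np.c_[-ex,ey,-ez])
q=p-O;print("feeder mm",1e3*np.array([q@ex,q@ey,q[2]]),"F",np.array(o["contact_force"]),"grip",o["grip_width"],"t",o["clock"])
v=[float(s)/1e3 for s in sys.argv[1:]]
for i in range(0,len(v),3):
    w=O+v[i]*ex+v[i+1]*ey+v[i+2]*ez
    print("shift",R.inv().apply(w-p)/.15,"turn",(R.inv()*D).as_rotvec()/np.pi)
E
python3 m.py -60 90 240 0 300 242
```

```text
feeder mm [-208.326  745.066  241.421] F [-0.429 -0.525 -0.054] grip 0.08552158058831509 t 0.1
shift [-2.74  -3.542  0.016] turn [-0.001 -0.    -0.139]
shift [-2.512 -2.104 -0.   ] turn [-0.001 -0.    -0.139]
```

send_rows([
  [0,-0.18,-0.18,0,0,0,-0.03],
  [0,-0.36,-0.36,0,0,0,-0.06],
  [0,-0.54,-0.54,0,0,0,-0.09],
  [0,-0.72,-0.72,0,0,0,-0.12],
  [0,-0.9,-0.9,0,0,0,-0.139],
  [0,-1,-1,0,0,0,-0.139],
  [0,-1,-1,0,0,0,-0.139],
  [0,-1,-1,0,0,0,-0.139],
], squeeze=20)

```text
clock: 0.77
tcp_pos: [0.2964, 0.4579, 0.2423]
orientation: [0.219, -3.134, 0.0]
contact_force: [-1.0, 0.4, 0.0]
grip_width: 0.0002
```

```bash
python3 m.py -60 90 240 0 300 242
```

```text
feeder mm [-134.793  544.918  242.307] F [-0.958  0.354  0.032] grip 0.00015728238074772297 t 0.7667
shift [-0.505 -3.032  0.016] turn [-0.    -0.    -0.001]
shift [-0.902 -1.631  0.002] turn [-0.    -0.    -0.001]
```

send_rows([
  [0,-0.2,-0.25,0,0,0,0],
  [0,-0.4,-0.5,0,0,0,0],
  [0,-0.5,-0.75,0,0,0,0],
  [0,-0.6,-1,0,0,0,0],
  [0,-0.6,-1,0,0,0,0],
])

```text
clock: 1.18
tcp_pos: [0.4095, 0.3183, 0.2421]
orientation: [-0.214, 3.133, -0.004]
contact_force: [-0.2, -1.0, -1.0]
grip_width: 0.0001
```

send_rows([
  [0,0,-0.25,0,0,0,0],
  [0,0,-0.5,0,0,0,0],
  [0,0,-0.75,0,0,0,0],
  [0,0,-1,0,0,0,0],
  [0,0,-1,0,0,0,0],
])

```text
clock: 1.6
tcp_pos: [0.4282, 0.169, 0.2421]
orientation: [0.213, -3.134, 0.004]
contact_force: [-0.2, -0.6, 0.2]
grip_width: 0.0003
```

```bash
python3 m.py -60 90 200
```

```text
feeder mm [-45.282 240.34  242.119] F [-0.233 -0.633  0.177] grip 0.00029877177511416516 t 1.6
shift [ 0.091 -1.002  0.283] turn [-0.001 -0.    -0.002]
```

send_rows([
  [0,0,-0.25,0,0,0,0],
  [0,0.03,-0.5,0,0,0,0],
  [0,0.06,-0.75,0.1,0,0,0],
  [0,0.09,-1,0.2,0,0,0],
  [0,0.09,-1,0.4,0,0,0],
  [0,0.09,-1,0.4,0,0,0],
])

```text
clock: 2.1
tcp_pos: [0.4331, 0.0237, 0.1788]
orientation: [0.22, -3.128, 0.002]
contact_force: [-0.7, -0.5, -1.3]
grip_width: -0.0001
```

```bash
python3 m.py -60 90 115
python3 - <<'E'
from bench import r
import cv2
f=r.grab_frame("side");cv2.imwrite("pics/s1.png",cv2.resize(f["pixels"][100:384,130:400,::-1],None,fx=2,fy=2))
E
```

```text
feeder mm [-60.976  95.802 178.834] F [-0.726 -0.462 -1.296] grip -0.00013666564107890717 t 2.1
shift [-0.009 -0.038  0.426] turn [-0.    -0.002 -0.   ]
```

View pics/s1.png

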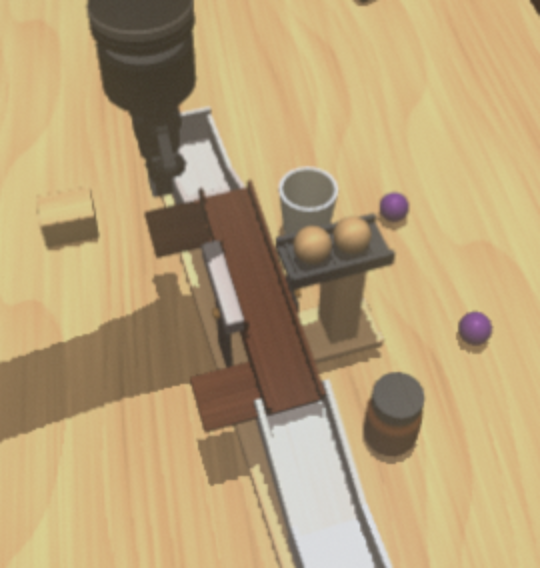

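The side view shows the shut fingertips at about (162,190) in the crop, above and just behind the raised left tab at (178,228). The beads are still on the ledge. Pressing now.

send_rows([
  [0,0,-0.03,0.1,0,0,0],
  [0,0,-0.04,0.2,0,0,0],
  [0,0,-0.04,0.25,0,0,0],
  [0,0,-0.04,0.3,0,0,0],
  [0,0,-0.04,0.33,0,0,0],
  [0,0,-0.04,0.36,0,0,0],
  [0,0,-0.04,0.39,0,0,0],
  [0,0,-0.04,0.42,0,0,0],
  [0,0,-0.04,0.44,0,0,0],
  [0,0,-0.04,0.44,0,0,0],
  [0,0,-0.04,0.44,0,0,0],
  [0,0,-0.04,0.3,0,0,0],
  [0,0,-0.04,0.1,0,0,0],
  [0,0,-0.04,-0.1,0,0,0],
  [0,0,-0.04,-0.3,0,0,0],
  [0,0,-0.04,-0.43,0,0,0],
  [0,0,-0.04,-0.43,0,0,0],
])

```text
clock: 3.57
tcp_pos: [0.4388, 0.0189, 0.2511]
orientation: [-0.223, 3.126, 0.003]
contact_force: [1.4, -0.1, 0.1]
grip_width: 0.0002
```

```bash
python3 m.py 140 0 240
python3 - <<'E'
from bench import r
import cv2
f=r.grab_frame("side");cv2.imwrite("pics/s2.png",cv2.resize(f["pixels"][100:384,130:400,::-1],None,fx=2,fy=2))
E
```

```text
feeder mm [-56.007  90.195 251.148] F [ 1.393 -0.095  0.107] grip 0.0001624540365801563 t 3.5667
shift [-1.306 -0.602  0.084] turn [0.    0.003 0.   ]
```

View pics/s2.png

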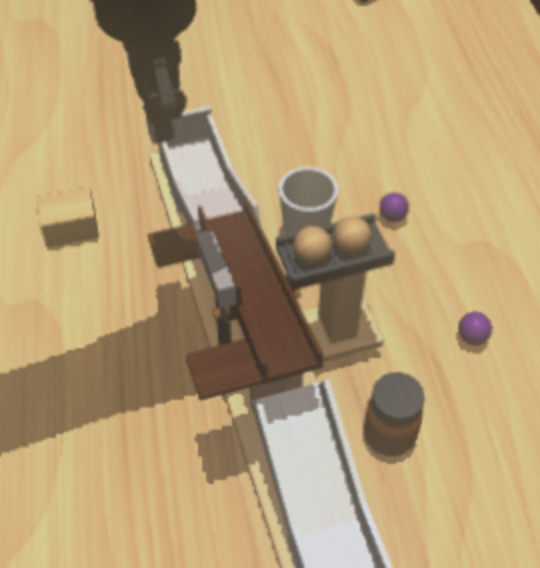

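The gate has rocked over: the left tab at (175,245) is down, the right tab at (225,370) is up, and both beads are still on the ledge. Next I go behind the rear bead.

send_rows([
  [0,-0.25,-0.12,0,0,0,0],
  [0,-0.5,-0.24,0,0,0,0],
  [0,-0.75,-0.36,0,0,0,0],
  [0,-1,-0.48,0,0,0,0],
  [0,-1,-0.6,0,0,0,0],
  [0,-1,-0.6,0,0,0,0],
])

```text
clock: 4.12
tcp_pos: [0.5983, -0.0535, 0.2446]
orientation: [0.217, -3.131, 0.005]
contact_force: [-0.1, -1.1, -0.1]
grip_width: 0.0
```

send_rows([
  [0,-0.2,0,0,0,0,0],
  [0,-0.33,0,0,0,0,0],
  [0,-0.33,0,0,0,0,0],
  [0,-0.33,0,0.2,0,0,0],
  [0,-0.33,0,0.2,0,0,0],
])

```text
clock: 4.53
tcp_pos: [0.6427, -0.0412, 0.2116]
orientation: [0.224, -3.125, -0.001]
contact_force: [-0.9, -0.5, -1.9]
grip_width: 0.0
```

```bash
python3 m.py 140 1 161
python3 - <<'E'
from bench import r
import cv2
f=r.grab_frame("side");cv2.imwrite("pics/s3.png",cv2.resize(f["pixels"][100:384,130:400,::-1],None,fx=2,fy=2))
E
```

```text
feeder mm [137.392   1.867 211.62 ] F [-0.855 -0.537 -1.911] grip 3.773871154867158e-06 t 4.5333
shift [-0.02  -0.006  0.337] turn [ 0.    -0.003  0.   ]
```

View pics/s3.png

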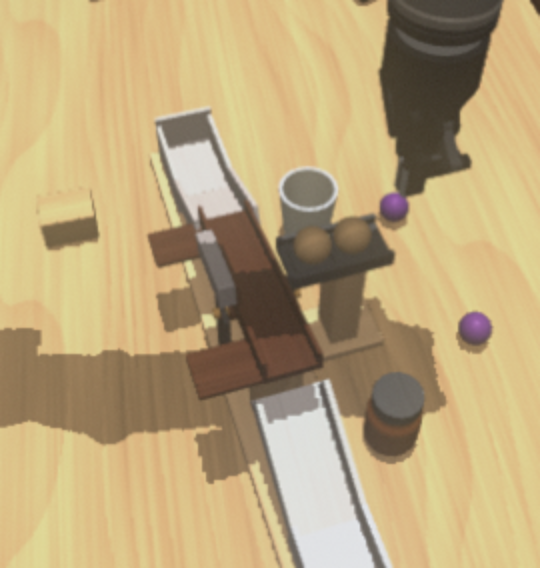

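send_rows([
  [0,-0.02,0,0.15,0,0,0],
  [0,-0.02,0,0.28,0,0,0],
  [0,-0.02,-0.006,0.337,0,0,0],
  [0,-0.02,-0.006,0.337,0,0,0],
  [0,-0.02,-0.006,0.337,0,0,0],
])

```text
clock: 5.0
tcp_pos: [0.6494, -0.0426, 0.1669]
orientation: [0.224, -3.133, -0.0]
contact_force: [0.9, -0.1, 0.6]
grip_width: 0.0002
```

```bash
python3 m.py 85 1 161 50 1 161
```

```text
feeder mm [143.73   -0.495 166.937] F [ 0.886 -0.055  0.614] grip 0.00017397808838009343 t 5.0
shift [0.392 0.01  0.04 ] turn [ 0. -0.  0.]
shift [0.625 0.01  0.04 ] turn [ 0. -0.  0.]
```

send_rows([
  [0,0.04,0,0.03,0,0,0],
  [0,0.08,0.005,0.03,0,0,0],
  [0,0.12,0.005,0.03,0,0,0],
  [0,0.16,0.005,0.03,0,0,0],
  [0,0.2,0.005,0.03,0,0,0],
  [0,0.24,0.005,0.03,0,0,0],
  [0,0.28,0.005,0.03,0,0,0],
  [0,0.32,0.005,0.03,0,0,0],
  [0,0.36,0.005,0.03,0,0,0],
  [0,0.39,0.005,0.03,0,0,0],
  [0,0.39,0.005,0.03,0,0,0],
  [0,0.39,0.005,0.03,0,0,0],
  [0,0.39,0.005,0.03,0,0,0],
])

```text
clock: 6.08
tcp_pos: [0.5919, -0.05, 0.1618]
orientation: [-0.224, 3.133, 0.0]
contact_force: [0.1, -0.8, -1.2]
grip_width: 0.0001
```

```bash
python3 m.py 50 1 161
python3 - <<'E'
from bench import r
import cv2
f=r.grab_frame("side");cv2.imwrite("pics/s4.png",cv2.resize(f["pixels"][100:384,130:400,::-1],None,fx=2,fy=2))
E
```

```text
feeder mm [ 85.829   0.363 161.814] F [ 0.14  -0.823 -1.184] grip 7.009282834221531e-05 t 6.0833
shift [0.239 0.004 0.005] turn [0. 0. 0.]
```

View pics/s4.png

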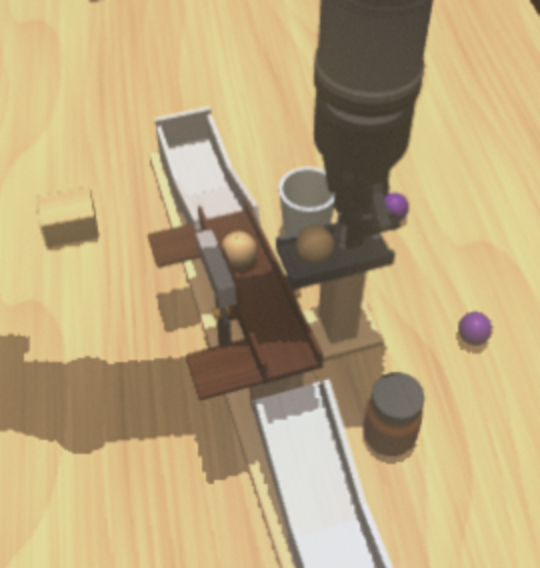

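The front bead has dropped onto the gate at (240,250) and is rolling left. The rear bead is still on the ledge at (315,243). I'll wait briefly, then push the rear one off.

send_rows([
  [0,0,0,0,0,0,0],
  [0,0,0,0,0,0,0],
  [0,0,0,0,0,0,0],
  [0,0,0,0,0,0,0],
  [0,0,0,0,0,0,0],
  [0,0,0,0,0,0,0],
  [0,0,0,0,0,0,0],
  [0,0,0,0,0,0,0],
  [0,0.04,0,0,0,0,0],
  [0,0.08,0,0,0,0,0],
  [0,0.12,0,0,0,0,0],
  [0,0.16,0,0,0,0,0],
  [0,0.2,0,0,0,0,0],
  [0,0.23,0,0,0,0,0],
  [0,0.23,0,0,0,0,0],
  [0,0.1,0,0,0,0,0],
  [0,0.1,0,-0.2,0,0,0],
  [0,0.1,0,-0.45,0,0,0],
  [0,0.1,0,-0.5,0,0,0],
  [0,0.1,0,-0.5,0,0,0],
])

```text
clock: 7.8
tcp_pos: [0.579, -0.0525, 0.2401]
orientation: [-0.224, 3.127, -0.0]
contact_force: [-0.2, -0.0, 0.6]
grip_width: -0.0004
```

send_rows([
  [0,-0.2,0,0,0,0,0],
  [0,-0.4,0,0,0,0,0],
  [0,-0.6,0,0,0,0,0],
  [0,-0.6,0,0,0,0,0],
  [0,-0.6,0,0,0,0,0],
  [0,-0.6,0,0,0,0,0],
  [0,-0.6,0,0,0,0,0],
  [0,-0.6,0,0,0,0,0],
  [0,-0.6,0,0,0,0,0],
  [0,-0.6,0,0,0,0,0],
])

```text
clock: 8.63
tcp_pos: [0.6655, -0.0396, 0.237]
orientation: [-0.224, 3.133, 0.0]
contact_force: [-0.5, -0.3, -0.0]
grip_width: -0.0003
```

```bash
python3 m.py
python3 - <<'E'
from bench import r
import cv2
f=r.grab_frame("side");cv2.imwrite("pics/s5.png",cv2.resize(f["pixels"][100:384,130:400,::-1],None,fx=2,fy=2))
E
```

```text
feeder mm [160.107   0.263 237.036] F [-0.486 -0.312 -0.021] grip -0.00029545897105585667 t 8.6333
```

View pics/s5.png

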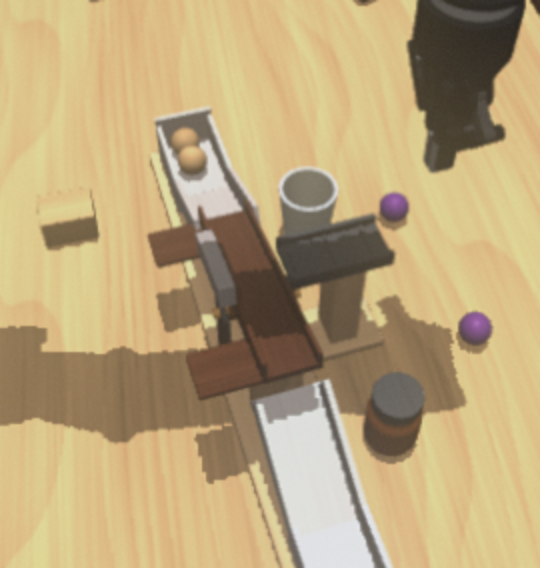

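Both beads are in the left pocket, at (185,140) and (192,158). I'll let them settle, then check their positions.

send_rows([
  [0,0,0,0,0,0,0],
  [0,0,0,0,0,0,0],
  [0,0,0,0,0,0,0],
  [0,0,0,0,0,0,0],
  [0,0,0,0,0,0,0],
  [0,0,0,0,0,0,0],
  [0,0,0,0,0,0,0],
  [0,0,0,0,0,0,0],
  [0,0,0,0,0,0,0],
  [0,0,0,0,0,0,0],
  [0,0,0,0,0,0,0],
  [0,0,0,0,0,0,0],
])

```text
clock: 9.68
tcp_pos: [0.6659, -0.0394, 0.2367]
orientation: [-0.224, 3.134, 0.0]
contact_force: [-0.3, -0.4, -0.7]
grip_width: -0.0004
```

Run:
```python
from h import *
from bench import r
f=r.grab_frame("side");im=f["pixels"]
a=.142;O=np.array([.507,-.0625])
hsv=cv2.cvtColor(im,cv2.COLOR_RGB2HSV)[150:200,208:245]
m=cv2.inRange(hsv,(5,85,60),(25,255,255))
N,l,s,c=cv2.connectedComponentsWithStats(m);print([(s[i][4],c[i]+[208,150]) for i in range(1,N) if s[i][4]>15])
for p in plane(f,[(222.3,169.8),(226,179)],.048):
    d=p[:2]-O;print("feeder xy",d@[np.cos(a),np.sin(a)],d@[-np.sin(a),np.cos(a)])
cv2.imwrite("pics/s6.png",cv2.resize(im[140:260,190:310,::-1],None,fx=4,fy=4))
```

```text
[(np.int32(305), array([230.32131148, 156.16721311])), (np.int32(262), array([223.70229008, 174.54580153])), (np.int32(30), array([208.9       , 194.66666667]))]
feeder xy -0.005265944768926251 0.27376126906551806
feeder xy -0.00446949285148996 0.2422743012209351
```

View pics/s6.png

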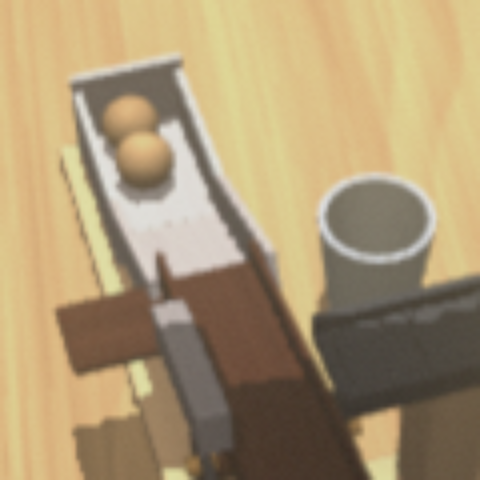

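The beads rest at about y = 274 and 242 mm and x ≈ -5 mm. The left end of the gate is down and the arm is clear, so I'm handing in.

```bash
python3 -c "
from bench import r
r.hand_in();print(r.get_obs()['clock'])"
```

```text
the job is handed in; nothing more can be done
the job is handed in; nothing more can be done
```

The job is done and handed in at about 10 s on the robot's clock. I pressed the raised left tab with the shut fingers, so the gate rocked over to feed the left chute. Then I pushed the beads off the ledge from behind, the front one first, and both rolled down into the left pocket by themselves.

My last picture and calibrated ray check, taken just before hand-in, showed:
- **Beads:** both lie in the left pocket at y ≈ 274 and 242 mm, x ≈ -5 mm. I assumed a resting height of 48 mm for this rather than measuring it.
- **Gate:** the left end is down, as it should be.
- **Arm:** the fingers stood well clear, about 8 cm above the ledge's height and behind it.
- **Bystanders:** the jar, pot and block showed no movement in the side views.

One check did not fully agree. The colour-mask blobs ran into the wooden background and did not give usable bead centres, so I used bead centres read from the picture instead.

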